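# Clamp a phone frame with the notched sliding jaw

### The job

Clamp the phone frame in the holder: lift the release bar of the sliding jaw, keep it up while you slide the jaw until its sprung pad has pushed the frame square against the fixed jaw and is itself pressed in about half-way, then let the bar go so that it drops fully into the nearest notch and the frame stays clamped. Be gentle: never bottom the pad hard on the frame, force the jaw against the rack while the bar is down, or haul the bar against its upper stop, and leave the other things on the desk alone.

Things in the scene. Friction and masses are not known exactly. Their poses are not given: they have to be found in the camera images.
- phone_holder: Grey steel bed of the phone holder, 100 mm (own x) by 250 mm (own y), held to the desk by suction feet. Origin: centre of its underside, on the desk. Own +y is the way the sliding jaw closes. Two rails run along y, tops 32 mm above the desk. The fixed jaw (84 mm wide, top 53 mm above the desk) is set on them with its face 50 to 80 mm from the origin along +y, each time elsewhere, not reported.
- jaw: Sliding aluminium jaw, 84 mm (x) by 34 mm (y) by 18 mm high, near the holder's -y end at the start. Origin: centre of its underside, 34 mm above the desk (its top 52 mm above the desk). Axes as the holder's. Once the release bar is up it slides up to 90 mm along the holder's +y with about 1 N of friction.
- release_bar: Horizontal steel release bar above the sliding jaw, 84 mm long (x), 10 by 10 mm in section, on two 8 mm rods 36 mm either side of its middle. Origin: centre of the bar, 80 mm above the desk when down, 46 mm over the jaw's origin; 23 mm clear between bar and jaw. It rises straight up, pulled down by a spring and its weight: about 7 N down, 9 N up. Upper stop 8.5 mm above down.
- phone_frame: Silver aluminium phone mid-frame, 150 mm (own x) by 72 mm (own y) by 8 mm thick, 0.09 kg, lying loose across the rails between the jaws, a little askew, with a gap on both sides. Origin: centre of its underside.
- parts_tray: Pale grey round rotating parts tray, 144 mm across, 25 mm high. Origin: centre of the tray, 7 mm above the desk. To be left alone.
- screwdriver: Steel screwdriver with a yellow handle, 170 mm long along its own x. Origin: middle of its underside. To be left alone.
- magnifier: Clear acrylic magnifier lying flat: disc 72 mm across, 9 mm thick, with a flat handle along its own y to 108 mm from the disc's centre. Origin: underside of the disc's centre. To be left alone.
- white_box: White plastic box with a shut press-button lid, 72 by 102 by 40 mm. Origin: centre of its underside. To be left alone.
- pad_rest (a point): Middle of the face of the sliding jaw's rubber pad when not pressed in (it moves with the jaw, not with the pad): 39 mm along +y from the jaw's origin, 40 mm above the desk. The pad, 70 mm wide (x), 8 mm thick, 13 mm high, stands on two pins and gives 14 mm towards the jaw against a spring: 2 N at first touch, 0.6 N more per mm, 6.2 N half-way, 10.4 N fully in.
- tooth (a point): Middle of the bar's tooth, 57 mm under the bar's centre, rising with it. It sits in a ladder rack between the rails: round rungs along x, 4 mm thick, 9 mm apart along y, so a notch every 9 mm counted from the jaw's start. Tooth 3.5 mm in a 5 mm gap: 1.5 mm of play. It clears the rungs with the bar 5 mm up; resting on top of a rung it holds the bar 3 to 5 mm up.
There are look-alikes about, which are no part of the job. Leave any blue look-alike of the phone_frame alone.

How it is judged:
By the outcome, as a careful person would: the job done as asked, in the order asked, and still so for the second after the job is handed in, with the robot touching nothing.
It also fails if it takes over 61 s, if anything falls off the work surface, if the arm or the gripper's body presses on something with over 40 N, if the wrist force passes 120 N, or if a joint passes its speed limit or range.

### The arm

A 7-joint arm with a two-finger parallel gripper is mounted at the origin on the work surface. World frame = base frame: x ahead of the robot, y to its left, z up, the work surface at z = 0. Lengths are in m, angles in rad, forces in N, time in s.
With the tool pointing down it reaches from about 0.425 to 0.925 m from the base axis. Payload 6.8 kg.
Tool frame: the origin (TCP) lies at the very end of the fingers, on their centre line; the grasp point (between the pads) lies 19 mm behind it; x points along the fingers, y is the direction in which the jaws open and shut, and the axes are right-handed (so a half turn about x gives the same grasp; the last joint's range is limited). The gripper opens to 88 mm and grips with 3 to 60 N. Pads are 20 mm wide; open, the fingers measure 115 mm over their backs; the gripper's body (75 mm by 178 mm) begins 61 mm behind the grasp point.
Start: joints at [-1.367, 0.477, 0.022, 1.555, -0.011, 1.109, -0.083], TCP at [0.207, 0.642, 0.223] pointing down, gripper open.
Joint ranges: [-2.96, 2.96], [-0.34, 2.1], [-1.41, 1.46], [0.24, 2.44], [-1.37, 4.51], [0.17, 1.92], [-2.96, 2.96]. Speed limits (rad/s): [2.39, 2.39, 3.14, 3.14, 3.14, 3.14, 3.14].

### API

Orientations are given as a rotation vector (axis times angle).
In Python, from bench import manip, optics gives the robot as it stands. Calls block until the motion is done:
- manip.move_pose(position, orientation): joint-space move of the TCP to a pose.
- manip.move_linear(position, orientation=None, v=0.15, max_force=None): straight line of the TCP; orientation=None keeps the orientation; v is the mean speed in m/s. With max_force (N) it stops when the force on the tool has changed by that much, and returns True; else False.
- manip.set_joints(angles): joint-space move.
- manip.grip(opening): finger opening in m; the grip force is fixed at half the most; returns when the fingers have stopped.
- manip.hold(seconds).
- manip.ik(position, orientation): joint angles nearest the present ones, or None.
- optics.get_image(name): name is "side" or "top" or "wrist"; returns the picture (384x512x3 uint8, blue, green, red); there is no depth.
- optics.camera_params(name): a dict with "camera_matrix" (3x3 intrinsics, pixels), "k1" (the pictures are not rectified: a ray, as slopes to the right and down, at radius r is drawn at 1 + k1 r^2 times it, then the intrinsics apply), "R" (3x3) and "t" (3): a world point X has camera coordinates R X + t. Camera axes: x right, y down, z forward; pixel columns grow to the right and rows downward; lengths in m; the calibration is good to about 2 mm. A picture is of the moment at which its call begins: read the wrist's pose just before it. camera_params takes no time and is no camera call; for the wrist camera it gives the pose at the moment of the call.
A pose or a line that the arm cannot do raises manip.Unreachable and nothing moves.
- manip.job_done(): hands the job in, once; it reports no verdict.
Readings, each from a call of its own:
- manip.get_clock(): time.
- manip.get_joint_positions(): joint angles.
- manip.get_qd(): joint speeds.
- manip.get_joint_torque(): joint torques, N m.
- manip.get_position(): TCP position.
- manip.get_orientation(): TCP orientation.
- manip.get_wrist_force(): force on the tool from outside, world axes, zero at the start.
- manip.get_moment(): the same for the moment, N m.
- manip.get_finger_gap(): finger opening in m.
Only numpy, scipy, OpenCV 4.12 (cv2) and the standard library are available. Lean on these libraries where they do the work, as an engineer would, in place of code of your own. Each camera call takes 0.05 s, during which the arm holds its last target. There are 200 camera calls.

## Working session

There is one attempt and no reset: what is moved stays moved. The work goes in short steps, each a Python script; the robot and the scene stay as the last script left them, time stands still between calls to the robot, and variables do not carry over. Pictures are saved under pics/ and viewed, about 8 in all and at most 12, crops included, and the job is handed in when it is done.

```bash
mkdir -p pics; ls; python3 - <<'E'
from bench import manip, optics
import cv2
for n in("top","side"):
    cv2.imwrite(f"pics/{n}0.png",cv2.resize(optics.get_image(n),None,fx=1.5,fy=1.5,interpolation=cv2.INTER_CUBIC))
    p=optics.camera_params(n);print(n,p)
print(manip.get_clock(),manip.get_position(),manip.get_orientation(),manip.get_finger_gap())
E
```

```text
pics
top {'camera_matrix': array([[413.13066806,   0.        , 251.38260741],
       [  0.        , 413.13066806, 185.68953069],
       [  0.        ,   0.        ,   1.        ]]), 'k1': -0.0537109891883508, 'R': array([[-0.01582719, -0.9995676 , -0.02478117],
       [-0.98894124,  0.01930448, -0.14704613],
       [ 0.14746094,  0.02217979, -0.98881916]]), 't': array([0.10928077, 0.61774718, 0.82585329])}
side {'camera_matrix': array([[418.14036327,   0.        , 255.14671346],
       [  0.        , 418.14036327, 193.84203666],
       [  0.        ,   0.        ,   1.        ]]), 'k1': -0.044885220395962926, 'R': array([[-0.91153679, -0.41104043,  0.01210125],
       [-0.22889921,  0.48272754, -0.84532791],
       [ 0.34162234, -0.77331746, -0.53411074]]), 't': array([0.58909157, 0.16909081, 0.69176312])}
0.1 [0.20690482 0.64195312 0.22181732] [ 0.24343041  1.55703052 -0.24593732] 0.08787283951465755
```

View pics/top0.png

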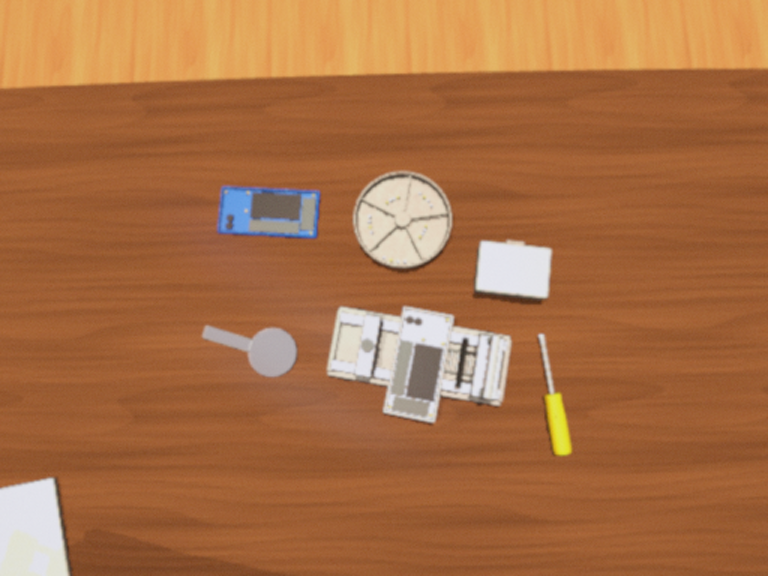

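View pics/side0.png

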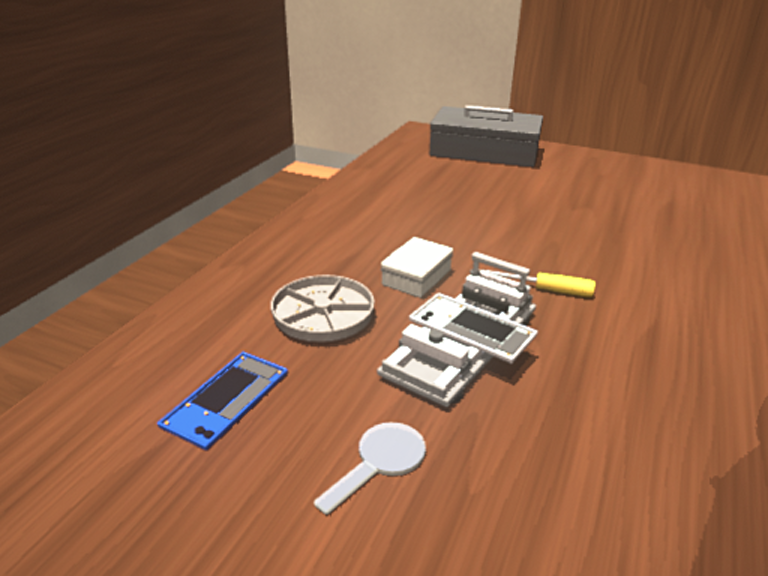

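Top view (shown at 1.5x): the fixed jaw is on the left at (370,345). The silver frame lies across the rails at (418,363). The sliding jaw and release bar are on the right at about (488,368). The blue look-alike is at (270,212) and stays alone. The silver frame on the rails is the one meant. The side view agrees, with the bar's handle at (500,265).

```bash
cat > h.py <<'E'
import numpy as np, cv2
from bench import manip, optics
def ray2z(p,uv,z):
    """pixels -> world at height z"""
    K=p["camera_matrix"];D=np.array([p["k1"],0,0,0,0.])
    n=cv2.undistortPoints(np.array(uv,float).reshape(-1,1,2),K,D).reshape(-1,2)
    R,t=np.array(p["R"]),np.array(p["t"]);c=-R.T@t
    d=np.c_[n,np.ones(len(n))]@R
    return c+d*((z-c[2])/d[:,2])[:,None]
def proj(p,X):
    rv=cv2.Rodrigues(np.array(p["R"]))[0]
    return cv2.projectPoints(np.array(X,float).reshape(-1,1,3),rv,np.array(p["t"]),p["camera_matrix"],np.array([p["k1"],0,0,0,0.]))[0].reshape(-1,2)
E
python3 - <<'E'
from h import *
p=optics.camera_params("top")
q=np.array([[339,308],[329,376],[502,404],[511,337]])/1.5
print(ray2z(p,q,.015))
im=optics.get_image("top")[195:285,210:350]
cv2.imwrite("pics/topc.png",cv2.resize(im,None,fx=5.5,fy=5.5,interpolation=cv2.INTER_CUBIC))
E
```

```text
[[ 0.58215118  0.15509471  0.015     ]
 [ 0.48456473  0.17017973  0.015     ]
 [ 0.44114734 -0.0751625   0.015     ]
 [ 0.535659   -0.09209084  0.015     ]]
```

View pics/topc.png

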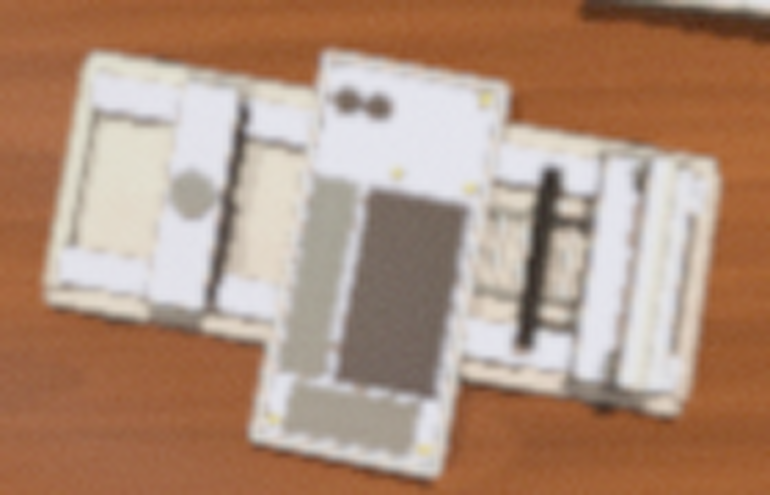

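```bash
cat >> h.py <<'E'
from scipy.spatial.transform import Rotation as Ro
def ori(yaw,s=1):
    y=s*np.array([-np.sin(yaw),np.cos(yaw),0]);x=np.array([0,0,-1.]);
    return Ro.from_matrix(np.c_[x,y,np.cross(x,y)]).as_rotvec()
E
python3 - <<'E'
from h import *
p=optics.camera_params("top")
c=np.array([[667,163],[640,388]])/5.5+[210,195]
B=ray2z(p,c,.085);print(B,np.linalg.norm(B[0]-B[1]))
d=B[0]-B[1];print("yaw bar",np.arctan2(d[1],d[0]))
m=B.mean(0);yaw=-0.181
yd=np.array([-np.sin(yaw),np.cos(yaw)])
H=np.array([.511,.0395]);print("bar along y from holder:",(m[:2]-H)@yd,"x off",(m[:2]-H)@[np.cos(yaw),np.sin(yaw)])
for s in(1,-1):
    for P in([*m[:2],.2],[*m[:2],.061],[*(m[:2]+.09*yd),.068]):
        q=manip.ik(P,ori(yaw,s));print(s,None if q is None else np.round(q,2))
E
```

```text
[[ 0.53257551 -0.06005462  0.085     ]
 [ 0.45266119 -0.04712861  0.085     ]] 0.08095295285325133
yaw bar -0.1603594924337409
bar along y from holder: -0.09487982375896606 x off -0.0013236363101122688
1 [-0.59  0.24  0.67  2.03 -0.18  0.93  1.57]
1 [-0.41  0.46  0.48  2.14 -0.36  0.63  1.72]
1 [-0.44  0.44  0.31  2.09 -0.22  0.64  1.41]
-1 [-0.83  0.31  0.99  2.05 -0.32  0.95 -1.42]
-1 [-0.74  0.63  0.96  2.15 -0.78  0.76 -1.01]
-1 [-0.83  0.57  0.84  2.11 -0.65  0.73 -1.32]
```

```bash
python3 - <<'E'
from h import *
yaw=-.175
manip.move_pose([.4926,-.0536,.2],ori(yaw,1))
print(manip.get_clock(),manip.get_position(),manip.get_joint_positions())
manip.hold(.3)
p=optics.camera_params("wrist");im=optics.get_image("wrist");np.save("w1.npy",np.r_[p["camera_matrix"].ravel(),p["k1"],np.ravel(p["R"]),p["t"]])
R,t=np.array(p["R"]),np.array(p["t"]);print("cam",-R.T@t,"fwd",R[2])
print(proj(p,[[.5326,-.06,.085],[.4527,-.047,.085]]), manip.get_wrist_force())
cv2.imwrite("pics/w1.png",cv2.resize(im,None,fx=1.5,fy=1.5,interpolation=cv2.INTER_CUBIC))
E
```

```text
2.8083 [ 0.49290519 -0.05277974  0.19998269] [-0.59150066  0.23650038  0.6725052   2.03399181 -0.1832836   0.92929434
  1.5749358 ]
cam [ 0.4253428  -0.04207223  0.36224397] fwd [ 0.25258893 -0.04536142 -0.96650979]
[[257.40419244 228.25412029]
 [256.43372654 153.14489675]] [-0.04051665 -0.04579452 -0.36168745]
```

View pics/w1.png

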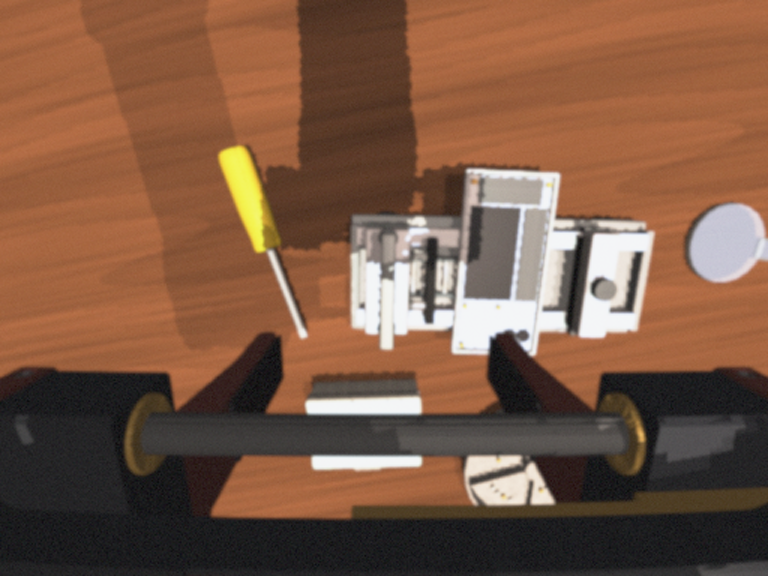

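The bar runs from (388,232) to (386,347) at 1.5x, and projecting my estimate gives (386,342) to (385,230), so they agree closely. I'll use one crop to refine the bar centre and the yaw.

```bash
python3 - <<'E'
from h import *
im=cv2.imread("pics/w1.png")[200:370,335:665]
cv2.imwrite("pics/w1c.png",cv2.resize(im,None,fx=2.4,fy=2.4,interpolation=cv2.INTER_CUBIC))
E
```

```text
(no output)
```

View pics/w1c.png

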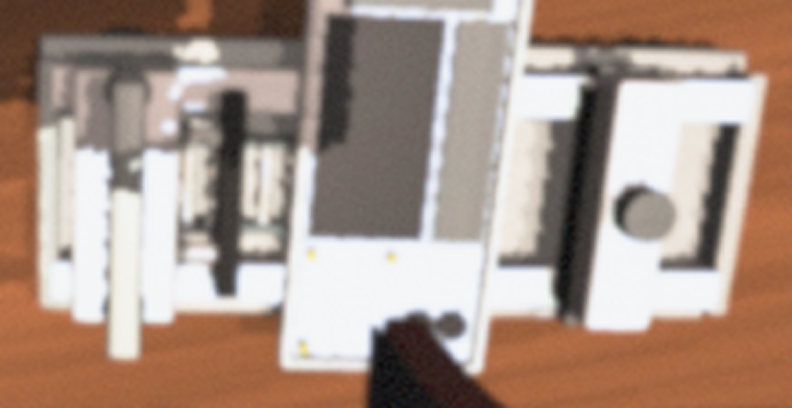

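```bash
python3 - <<'E'
from h import *
a=np.load("w1.npy");p=dict(camera_matrix=a[:9].reshape(3,3),k1=a[9],R=a[10:19].reshape(3,3),t=a[19:])
f=lambda c:(np.array(c,float)/2.4+[335,200])/1.5
def rep(n,c,z):
    P=ray2z(p,f(c),z);d=P[0]-P[1];print(n,P.round(4).tolist(),"len",np.linalg.norm(d).round(4),"yaw",np.arctan2(-d[1],-d[0]).round(4));return P
B=rep("bar",[[128,82],[124,357]],.085)
J=rep("jaw front",[[180,75],[172,322]],.052)
F=rep("fixed top",[[612,80],[587,326]],.053)
Pd=rep("pad face",[[244,93],[236,296]],.0465)
rep("bed near edge (x side)",[[40,306],[725,316]],.015)
rep("frame R edge",[[529,20],[482,370]],.040)
yaw=-.17;yd=np.array([-np.sin(yaw),np.cos(yaw)])
b=B.mean(0)[:2]
for n,P in(("jawfront",J),("padface",Pd),("fixed",F)): print(n,(P.mean(0)[:2]-b)@yd)
E
```

```text
bar [[0.4561, -0.0451, 0.085], [0.5375, -0.0605, 0.085]] len 0.0829 yaw -0.1866
jaw front [[0.4604, -0.029, 0.052], [0.5413, -0.0446, 0.052]] len 0.0824 yaw -0.1912
fixed top [[0.4851, 0.1059, 0.053], [0.567, 0.0936, 0.053]] len 0.0829 yaw -0.1496
pad face [[0.4702, -0.0094, 0.0465], [0.5379, -0.0218, 0.0465]] len 0.0687 yaw -0.1816
bed near edge (x side) [[0.5403, -0.0925, 0.015], [0.59, 0.1636, 0.015]] len 0.2609 yaw 1.3791
frame R edge [[0.4635, 0.0861, 0.04], [0.583, 0.0611, 0.04]] len 0.1221 yaw -0.2065
jawfront 0.016433044850876793
padface 0.037886564311442474
fixed 0.15528190299754333
```

```bash
cat >> h.py <<'E'
YAW=-.185; YD=np.array([-np.sin(YAW),np.cos(YAW),0]); XD=np.array([np.cos(YAW),np.sin(YAW),0])
def st(l=""):
    F=np.array(manip.get_wrist_force());P=np.array(manip.get_position())
    print(l,"t%.2f"%manip.get_clock(),"P",P.round(4),"Fx %.2f Fy %.2f Fz %.2f"%(F@XD,F@YD,F[2]),"gap %.4f"%manip.get_finger_gap());return F,P
E
python3 - <<'E'
from h import *
o=ori(YAW)
manip.grip(.036)
manip.move_linear([.4955,-.0533,.11],o)
st("above")
print(manip.move_linear([.4955,-.0533,.0615],o,v=.05,max_force=3))
F0,_=st("down")
for g in(.024,.018,.016,.014):
    manip.grip(g);F,P=st(g)
    if abs((F-F0)@YD)>.8:break
E
```

```text
above t4.83 P [ 0.4959 -0.0535  0.1105] Fx 1.13 Fy 0.09 Fz -0.39 gap 0.0361
False
down t5.95 P [ 0.4958 -0.0534  0.0617] Fx 0.07 Fy -0.04 Fz -0.06 gap 0.0360
0.024 t6.38 P [ 0.4956 -0.0533  0.0616] Fx 0.29 Fy -0.03 Fz 0.71 gap 0.0239
0.018 t6.72 P [ 0.4955 -0.0533  0.0615] Fx 0.16 Fy 0.48 Fz -0.07 gap 0.0179
0.016 t6.97 P [ 0.4955 -0.0533  0.0615] Fx -0.31 Fy -1.48 Fz -0.14 gap 0.0157
```

```bash
python3 - <<'E'
from h import *
def favg():
    a=[]
    for _ in range(5): manip.hold(.03);a.append(manip.get_wrist_force())
    return np.mean(a,0)
print((favg()@YD).round(2))
manip.grip(.018);F0=favg();st("reopen")
P=np.array([.4955,-.0533,.0615])-.0028*YD
manip.move_linear(P,ori(YAW),v=.02,max_force=2.5);st("shift")
for g in(.0155,.014,.0125,.0115):
    manip.grip(g);F=favg();print(g,manip.get_finger_gap(),((F-F0)@YD).round(2))
    if abs((F-F0)@YD)>.8:break
st()
E
```

```text
-0.03
reopen t7.57 P [ 0.4955 -0.0533  0.0615] Fx 0.06 Fy -0.53 Fz 0.62 gap 0.0183
shift t7.86 P [ 0.495  -0.0563  0.0615] Fx 0.39 Fy 0.79 Fz -0.25 gap 0.0179
0.0155 0.015568315010061048 1.06
 t8.30 P [ 0.495  -0.0559  0.0615] Fx -0.38 Fy 1.26 Fz 0.07 gap 0.0156
```

```bash
python3 - <<'E'
from h import *
def favg():
    a=[]
    for _ in range(6): manip.hold(.03);a.append(manip.get_wrist_force())
    return np.mean(a,0)
manip.grip(.018)
P=np.array([.4955,-.0533,.0615])
manip.move_linear(P,ori(YAW),v=.02,max_force=2.5);F0=favg();st("shift")
for g in(.0145,.013,.012,.011):
    manip.grip(g);F=favg();print(g,manip.get_finger_gap(),((F-F0)@YD).round(2))
    if abs((F-F0)@YD)>.8:break
st()
E
```

```text
shift t9.07 P [ 0.4955 -0.0533  0.0615] Fx -1.21 Fy 0.24 Fz -0.29 gap 0.0178
0.0145 0.014649319536046108 -0.13
0.013 0.013130726922296642 -0.31
0.012 0.012418959438784261 -0.02
0.011 0.011175433951119744 -0.3
 t10.86 P [ 0.4955 -0.0533  0.0615] Fx 0.79 Fy -0.89 Fz 0.03 gap 0.0112
```

```bash
cat >> h.py <<'E'
def favg(n=6):
    a=[]
    for _ in range(n): manip.hold(.03);a.append(manip.get_wrist_force())
    a=np.mean(a,0);return np.array([a@XD,a@YD,a[2]]).round(2)
E
python3 - <<'E'
from h import *
o=ori(YAW);P0=np.array([.4955,-.0533,.0615])
print(favg());manip.grip(0);_,P=st("gripped");print(favg())
manip.move_linear(P0+[0,0,.003],o,v=.02);st();print(favg())
manip.move_linear(P0+[0,0,.0068],o,v=.02,max_force=20);st("up");print(favg())
p=optics.camera_params("side")
im=optics.get_image("side")[150:260,240:400];cv2.imwrite("pics/s1.png",cv2.resize(im,None,fx=5,fy=5,interpolation=cv2.INTER_CUBIC))
E
```

```text
[ 0.11  0.19 -0.14]
gripped t11.28 P [ 0.4955 -0.0533  0.0615] Fx 0.20 Fy 0.24 Fz -0.37 gap 0.0098
[-0.12  0.03 -0.5 ]
 t11.78 P [ 0.4955 -0.0533  0.0643] Fx 2.82 Fy 1.05 Fz -8.01 gap 0.0097
[ 2.19  0.54 -7.33]
up t12.32 P [ 0.4955 -0.0532  0.0684] Fx 2.88 Fy 0.17 Fz -9.00 gap 0.0095
[ 2.35  0.33 -8.62]
```

View pics/s1.png

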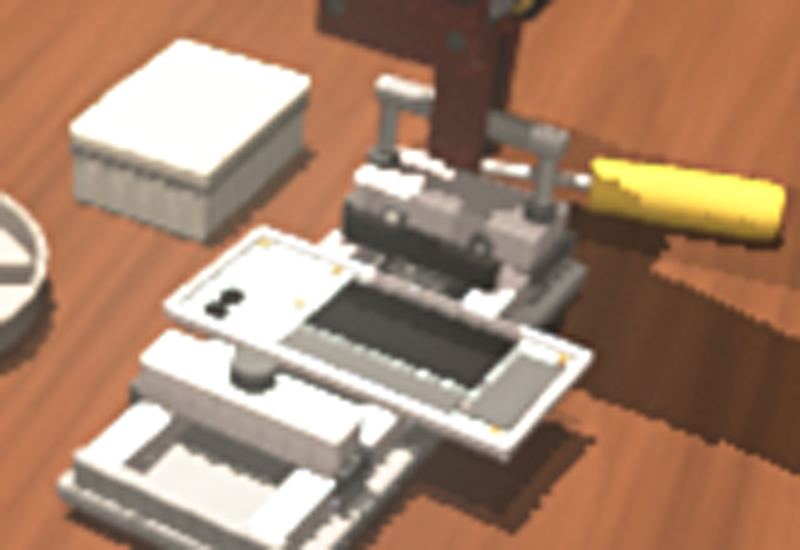

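The bar is gripped and up about 6.8 mm. Fz of about -8.6 N is the spring, with no contact at the upper stop. Next I slide, watching the forces.

```bash
python3 - <<'E'
from h import *
o=ori(YAW);P0=np.array([.4955,-.0533,.0615+.0068])
for s in(.012,.026,.038,.041,.044,.046):
    r=manip.move_linear(P0+s*YD,o,v=.03,max_force=8)
    F=favg();P=np.array(manip.get_position())-P0
    print(s,r,"F",F,"s %.4f lat %.4f dz %.4f"%(P@YD,P@XD,P[2]),"t%.2f"%manip.get_clock())
    if r or F[1]<-5 : break
E
```

```text
0.012 False F [ 2.5   0.73 -9.03] s 0.0122 lat 0.0001 dz 0.0000 t13.32
0.026 False F [ 3.69  1.18 -8.42] s 0.0263 lat 0.0001 dz 0.0001 t14.13
0.038 False F [ 4.25  1.08 -8.54] s 0.0384 lat 0.0002 dz 0.0001 t14.88
0.041 False F [ 4.67 -0.3  -8.54] s 0.0410 lat 0.0002 dz 0.0000 t15.33
0.044 False F [ 5.74 -1.73 -8.58] s 0.0435 lat 0.0002 dz 0.0001 t15.78
0.046 False F [ 5.25 -2.81 -8.51] s 0.0450 lat 0.0002 dz 0.0000 t16.23
```

```bash
cat >> h.py <<'E'
P0=np.array([.4955,-.0533,.0615+.0068])
def slide(s,lat=0,v=.012,mf=8,dz=0):
    r=manip.move_linear(P0+s*YD+lat*XD+[0,0,dz],ori(YAW),v=v,max_force=mf)
    F=favg(8);P=np.array(manip.get_position())-P0
    print(s,r,"F",F,"s %.4f lat %.4f dz %.4f"%(P@YD,P@XD,P[2]),"t%.2f"%manip.get_clock());return F
E
python3 - <<'E'
from h import *
for s in(.048,.050,.0515,.0505,.0495,.0485,.0475,.0485,.0495,.0505): slide(s,lat=.0008)
E
```

```text
0.048 False F [ 3.98 -3.85 -8.24] s 0.0464 lat 0.0002 dz -0.0002 t16.83
0.05 False F [ 3.99 -5.11 -8.5 ] s 0.0480 lat 0.0002 dz -0.0002 t17.42
0.0515 False F [ 3.73 -6.01 -8.66] s 0.0492 lat 0.0002 dz -0.0002 t17.96
0.0505 False F [ 4.15 -5.28 -8.47] s 0.0484 lat 0.0003 dz -0.0002 t18.48
0.0495 False F [ 3.89 -5.14 -8.8 ] s 0.0476 lat 0.0002 dz -0.0002 t18.99
0.0485 False F [ 4.08 -4.27 -8.58] s 0.0468 lat 0.0002 dz -0.0002 t19.51
0.0475 False F [ 3.68 -4.65 -8.36] s 0.0461 lat 0.0002 dz -0.0002 t20.02
0.0485 False F [ 4.   -4.93 -8.24] s 0.0469 lat 0.0002 dz -0.0002 t20.54
0.0495 False F [ 3.7  -5.13 -7.92] s 0.0477 lat 0.0003 dz -0.0002 t21.06
0.0505 False F [ 3.84 -5.55 -8.65] s 0.0484 lat 0.0003 dz -0.0002 t21.57
```

```bash
python3 - <<'E'
from h import *
p=optics.camera_params("wrist");ims=[optics.get_image("wrist").astype(float) for _ in range(4)]
im=np.mean(ims,0).astype(np.uint8);cv2.imwrite("w2full.png",im)
np.save("w2.npy",np.r_[p["camera_matrix"].ravel(),p["k1"],np.ravel(p["R"]),p["t"]])
o=P0+.0484*YD;o[2]=0
# jaw front corners, expected half-way pad face, fixed face
print(proj(p,[o+17*.001*YD+x*XD+[0,0,.052] for x in(-.042,.042)]+[o+.110*YD+x*XD+[0,0,.053] for x in(-.042,.042)]))
cv2.imwrite("pics/w2.png",cv2.resize(im,None,fx=1.5,fy=1.5,interpolation=cv2.INTER_CUBIC))
E
```

```text
[[283.07904569 165.59053282]
 [280.28650215 278.97971864]
 [422.87538643 166.20399575]
 [405.06395008 278.63790365]]
```

View pics/w2.png

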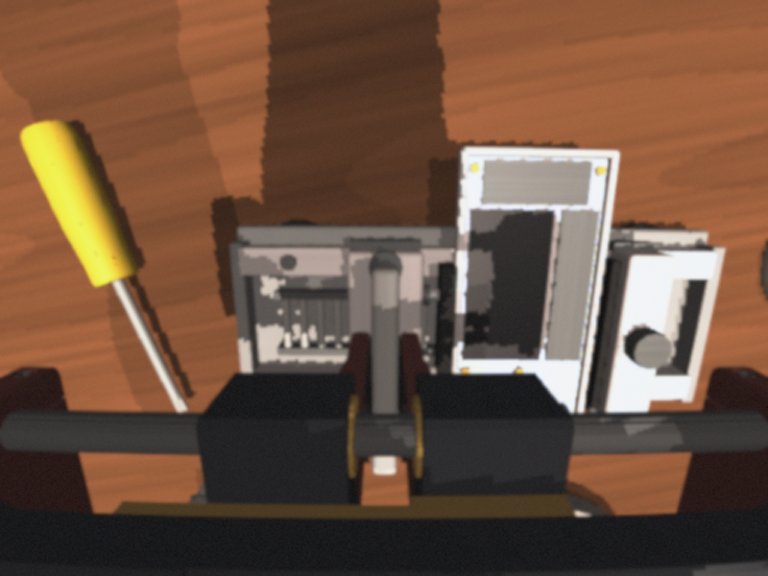

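The frame (460–615, 150–410) now sits square against the fixed jaw's face at about (605–615, 260–400). The pad (440–456) lies on the frame's near edge. I'll use one enlarged crop to gauge the pad compression.

```bash
python3 - <<'E'
import cv2
im=cv2.imread("w2full.png")[150:275,225:335]
im=cv2.convertScaleAbs(im,alpha=1.5,beta=10)
cv2.imwrite("pics/w2c.png",cv2.resize(im[:96],None,fx=7,fy=6,interpolation=cv2.INTER_CUBIC))
E
```

```text
(no output)
```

View pics/w2c.png

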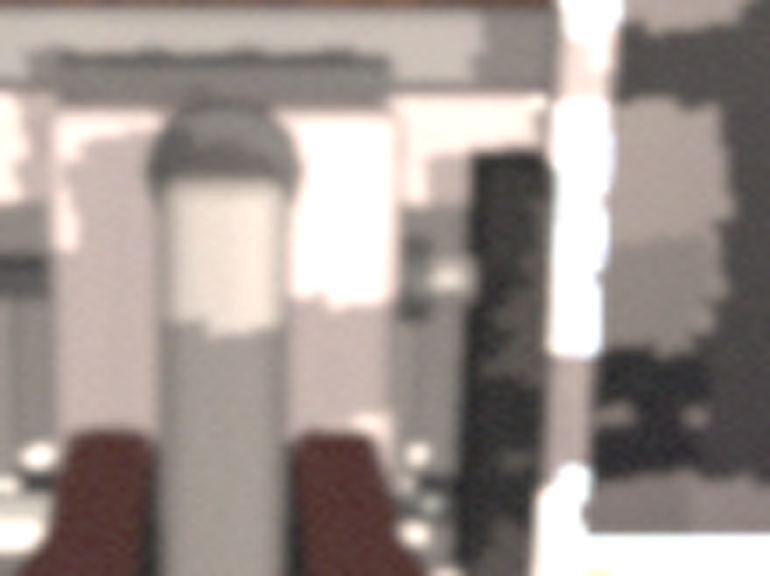

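```bash
python3 - <<'E'
from h import *
a=np.load("w2.npy");p=dict(camera_matrix=a[:9].reshape(3,3),k1=a[9],R=a[10:19].reshape(3,3),t=a[19:])
g=lambda x,y,z:(ray2z(p,[225+x/7,150+y/6],z)[0]-(P0+.0484*YD))@YD*1000
for n,c in dict(jawback=(52,250,.052),jawfront=(398,250,.052),padback=(468,250,.0465),padback_=(468,250,.034),frameedge_top=(549,250,.040),frame_bot=(549,250,.032)).items(): print(n,g(*c).round(2))
E
```

```text
jawback -16.71
jawfront 16.59
padback 24.05
padback_ 25.68
frameedge_top 33.23
frame_bot 34.63
```

Three estimates give half-way at jaw travel ≈ 49.5 mm: force, frame edge in the picture, and pad edge in the picture. That is almost midway between notches 45 and 54. The pad pushes the jaw back through the tooth's play, so notch 54 would rest at about 10.5–11 mm in. Notch 45 would rest at only about 1.5–2 mm. I'll take 54, approaching in small steps.

```bash
python3 - <<'E'
from h import *
cmd=.0505
for _ in range(8):
    P=np.array(manip.get_position())-P0;e=.054-P@YD
    if abs(e)<.0002:break
    cmd+=np.clip(e*1.25 if e<.0015 else e,-.002,.002)
    F=slide(cmd,lat=.0012)
    if F[1]<-10: print("stop");break
print("cmd",cmd)
E
```

```text
0.052500000000000005 False F [ 3.27 -6.49 -8.31] s 0.0502 lat 0.0003 dz -0.0003 t22.36
0.05450000000000001 False F [ 3.23 -6.86 -8.61] s 0.0518 lat 0.0003 dz -0.0003 t22.94
0.05650000000000001 False F [ 3.47 -8.23 -8.5 ] s 0.0534 lat 0.0003 dz -0.0004 t23.52
0.057236925956902315 False F [ 3.8  -8.84 -8.6 ] s 0.0539 lat 0.0003 dz -0.0004 t24.04
cmd 0.057236925956902315
```

```bash
python3 - <<'E'
from h import *
for dz in(-.0015,-.0028,-.0042,-.0055,-.0062):
    F=slide(.0573,lat=.0012,dz=dz,v=.01,mf=7)
    if F[2]>-5.5: print("resting");break
E
```

```text
0.0573 False F [ 3.49 -8.85 -7.95] s 0.0539 lat 0.0003 dz -0.0018 t24.61
0.0573 False F [ 3.11 -9.   -7.66] s 0.0539 lat 0.0003 dz -0.0031 t25.16
0.0573 False F [ 3.15 -9.05 -7.39] s 0.0539 lat 0.0003 dz -0.0045 t25.72
0.0573 False F [ 2.93 -8.59 -7.44] s 0.0540 lat 0.0003 dz -0.0058 t26.27
0.0573 False F [ 2.82 -8.89 -6.48] s 0.0540 lat 0.0003 dz -0.0064 t26.78
```

```bash
python3 - <<'E'
from h import *
slide(.0573,lat=.0012,dz=-.0068,v=.01,mf=7)
for c in(.0565,.0557,.0549,.0543,.0538,.0534):
    F=slide(c,lat=.0012,dz=-.0068,v=.012,mf=7)
    if F[1]>-1.2: break
E
```

```text
0.0573 False F [ 1.76 -8.78 -2.77] s 0.0540 lat 0.0003 dz -0.0068 t27.30
0.0565 False F [ 1.7  -7.48 -3.07] s 0.0537 lat 0.0003 dz -0.0068 t27.82
0.0557 False F [ 1.51 -6.28 -2.93] s 0.0536 lat 0.0003 dz -0.0068 t28.33
0.0549 False F [ 0.14 -5.74 -1.07] s 0.0536 lat 0.0004 dz -0.0068 t28.85
0.0543 False F [-1.05 -5.38  0.39] s 0.0536 lat 0.0004 dz -0.0068 t29.37
0.0538 False F [-2.43 -4.66  2.74] s 0.0536 lat 0.0004 dz -0.0068 t29.88
0.0534 False F [-4.09 -3.63  3.57] s 0.0535 lat 0.0004 dz -0.0068 t30.40
```

```bash
python3 - <<'E'
from h import *
manip.grip(.014);st("open14");print(favg())
manip.grip(.036);st("open36");print(favg())
P=np.array(manip.get_position())
manip.move_linear(P+[0,0,.05],ori(YAW),v=.06,max_force=4);st("up");
P=np.array(manip.get_position())
manip.move_linear([P[0],P[1],.2],ori(YAW),v=.15)
manip.hold(.3);st("clear")
p=optics.camera_params("wrist");im=optics.get_image("wrist");sd=optics.get_image("side")
np.save("w3.npy",np.r_[p["camera_matrix"].ravel(),p["k1"],np.ravel(p["R"]),p["t"]])
a=cv2.resize(im[90:245,180:440],(780,465),interpolation=cv2.INTER_CUBIC)
cv2.imwrite("pics/w3.png",a)
cv2.imwrite("pics/s3.png",cv2.resize(sd[150:270,230:390],None,fx=5,fy=5,interpolation=cv2.INTER_CUBIC))
E
```

```text
open14 t30.72 P [ 5.072e-01 -3.000e-04  6.170e-02] Fx -0.06 Fy -0.23 Fz 0.46 gap 0.0142
[ 0.11  0.17 -0.15]
open36 t31.48 P [ 0.5065 -0.0011  0.0615] Fx -0.28 Fy 0.14 Fz -0.56 gap 0.0360
[ 0.38 -0.06 -0.29]
up t32.66 P [ 0.5063 -0.001   0.1113] Fx -0.66 Fy 0.33 Fz -0.31 gap 0.0361
clear t33.70 P [ 0.5059 -0.0011  0.1994] Fx -0.07 Fy 0.92 Fz -0.54 gap 0.0358
```

View pics/w3.png

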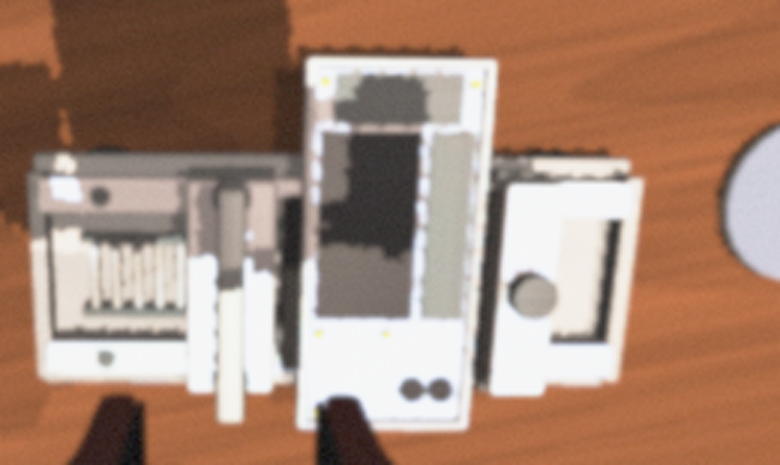

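View pics/s3.png

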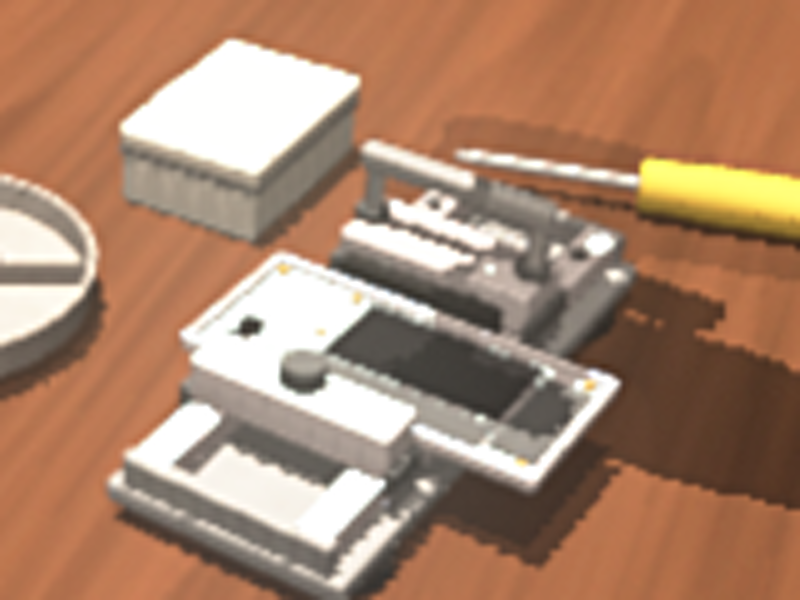

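```bash
python3 - <<'E'
from h import *
a=np.load("w3.npy");p=dict(camera_matrix=a[:9].reshape(3,3),k1=a[9],R=a[10:19].reshape(3,3),t=a[19:])
o=P0+.0535*YD
g=lambda x,y,z:(ray2z(p,[180+x/3,90+y/3],z)[0]-o)@YD*1000
print("jaw back/front",g(188,310,.052),g(276,310,.052),"frame edge",g(300,310,.040),"barL,R",g(218,310,.085),g(244,310,.085))
ps=optics.camera_params("side");b=P0+.0535*YD
ends=lambda z:((proj(ps,[[*(b+x*XD)[:2],z] for x in(-.042,.042)])-[230,150])*5).round(0).tolist()
for z in(.080,.084): print("bar mid-axis ends in s3 at z",z,ends(z))
print(manip.get_clock())
E
```

```text
jaw back/front -17.1699643562629 17.177432277718108 frame edge 27.604818086730493 barL,R -4.954201933449905 4.111565632208314
bar mid-axis ends in s3 at z 0.08 [[553.0, 216.0], [362.0, 150.0]]
bar mid-axis ends in s3 at z 0.084 [[554.0, 207.0], [363.0, 142.0]]
33.8
```

```bash
python3 -c "
from bench import manip
manip.job_done();print(manip.get_clock())"
```

```text
the job is handed in; nothing more can be done
the job is handed in; nothing more can be done
```

The phone frame is clamped square against the fixed jaw with the bar down in a notch. The pad ended up pressed in further than half-way, at about 11 of its 14 mm.

**What I did:** I gripped the release bar and lifted it about 6.8 mm, keeping clear of its upper stop at 8.5 mm. I slid the jaw with the bar up until the pad had squared the frame. Then I lowered the bar into the notch at 54 mm of travel, eased the side load, let go and backed off. The last clock reading before handing in was 33.8 s.

**What the last checks showed:**
- **Bar:** the gripper came back down to its original grasp height. The side picture fits a fully dropped bar at 80 mm to within about 1 mm.
- **Clamp:** the frame is square on the fixed jaw, and the jaw stayed put at about 53.5 mm after release.
- **Other objects:** I moved nothing else on purpose. The things in view of the last pictures looked undisturbed, but I did not check the whole desk.

**What was off or disagreed:**
- **Pad depth:** half-way fell at about 49.5 mm of travel, almost midway between the notches at 45 and 54 mm. Estimates of the final depth ran from 10.8 mm (force) to 11.4 mm (picture). The notch at 45 mm would have left it only about 2 mm in, so 54 mm was slightly nearer half-way. The wrist force along the slide peaked at about 9 N, so the pad did not bottom.
- **Side force:** up to 6 N built up along the bar while sliding, from a small yaw error.
- **Before letting go:** easing off with the bar already down left a few newtons on it, up to 4 N sideways and 3.6 N downward. Part of that pressed lightly on the rack until I opened the fingers.

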